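Set the bench transformer and switch on its output

ROBOT

A 6-joint arm with a two-finger parallel gripper is mounted at the origin on the work surface. World frame = base frame: x ahead of the robot, y to its left, z up, the work surface at z = 0. Lengths are in m, angles in rad, forces in N, time in s.
With the tool pointing down it reaches from about 0.275 to 0.775 m from the base axis. Payload 14.6 kg.
Tool frame: the origin (TCP) lies midway between the tips of the shut fingers; the grasp point (between the pads) lies 19 mm behind it; z points along the fingers, y is the line along which they close (so a half turn about z gives the same grasp; the last joint's range is limited). The gripper opens to 85 mm and grips with 20 to 120 N. Pads are 22 mm wide; open, the fingers measure 114 mm over their backs; the gripper's body (76 mm by 85 mm) begins 54 mm behind the grasp point. The pads swing forward as they close: fully open they stand 13 mm farther back than shut.
Start: joints at [1.022, 0.263, -0.048, 1.259, 0, 1.415], TCP at [0.201, 0.485, 0.231] pointing down, gripper open.
Joint ranges: [-2.65, 2.65], [-0.89, 1.7], [-1.18, 1.37], [-2.13, 2.11], [-1.35, 1.29], [-3.14, 3.14]. Speed limits (rad/s): [1.89, 1.89, 2.57, 2.79, 3.14, 3.14].

INTERFACE

Orientations are given as [roll, pitch, yaw] about the fixed x, y, z axes, in that order (R = Rz(yaw) Ry(pitch) Rx(roll)).
In Python, from bench import status, snapshot, manip gives the robot as it stands.
- The arm moves only by the tool apply_moves, never from a script. Its argument "series" is a list of rows, each a list of 3 entries, a list of its own where there are three numbers: the finger opening in cm, from 0 to 8.54, then the shift along the tool's x, y, z in cm, then the turn, a rotation vector about the tool's x, y, z in degrees. A call has 1 to 8 rows; each row shifts and turns the commanded pose from where the row before left it, along the tool's axes as they then stand; what a row does not reach is not made up. A row lasts 1/12 s, in which the tool goes at most 41.7 mm and 7.16 degrees, less where a joint would pass 70% of its speed; a pose out of reach is approached as far as the arm can. A call with a gripper value outside its range is refused whole. The fingers move at their own pace and stop on an object; "squeeze" is the grip in N (left out, the last holds). Time passes only in rows, so rows that do not move let the fingers close. It gives the time, the measured TCP pose, the force, the opening and the grip force at its end, in the units of the state.
- status.observe(): the state, without advancing time (a new reading comes with each control period).
- snapshot(name): name is "scene" or "top" or "wrist"; returns a dict with "img" (420x560x3 uint8, red, green, blue), "range_z" (420x560 float32, m along the optical axis (not along the pixel's ray), 0 where there is no reading), "intrinsics" (3x3 intrinsics, pixels), "rvec" (rotation vector, rad) and "tvec" (3), from world to camera coordinates, as OpenCV has them; the wrist camera has in their place "tool_from_camera" (4x4, takes a point from camera to tool coordinates, whose origin is the TCP and whose axes are the flange's). Camera axes: x right, y down, z forward; pixel columns grow to the right and rows downward; lengths in m; the calibration is good to about 2 mm. A picture is of the moment at which its call begins: read the wrist's pose just before it.
- manip.sign_off(): hands the job in; it is judged then, once.
The state is a dict: "time_s": time; "q": joint angles; "joint_vel": joint speeds; "effort": joint torques, N m; "eef_pos": TCP position; "tcp_rot": TCP orientation; "contact_force": force on the tool from outside, world axes, zero at the start; "ft_torque": the same for the moment, N m; "gripper_width": opening from 0.0 (shut) to 1.0 (fully open); "gripper_force": force on a finger pad.
Only numpy, scipy, OpenCV 4.12 (cv2) and the standard library are available. Lean on these libraries where they do the work, as an engineer would, in place of code of your own. Each camera call takes 0.05 s, during which the arm holds its last target. There are 200 camera calls.

TASK

On the blue bench transformer, push the dial round gently with a fingertip until its white index mark lines up with the red line on the scale, and only then push the lever of the output switch (orange ball) all the way over to its other side, away from the robot. The dial is only slipped onto its shaft, so do not lift it, and leave the loose things on and around the transformer where they stand.

Things in the scene. Friction and masses are not known exactly. Their poses are not given: they have to be found in the camera images.
- case: the variable transformer: fixed blue box with a light grey top, 230 (x) x 340 (y) mm, its top 120 mm above the bench. Origin at the centre of its underside; its z is up, its x points away from the robot (turned up to 0.35 rad), its y to the left. The dial's axis stands at x 0, y +75 mm; the output switch at x 0, y -110 mm in this frame. The case does not move when pushed
- dial: the dial on the left of the case's top, over a flat white scale disc (164 mm across, 3 mm thick) with black lines: a black round skirt, 96 mm across, 10 mm thick, with an upright grey bar across its middle, 84 mm long, 12 mm thick, its top 40 mm above the case's top. Origin on the upright axis at the skirt's underside, 4 mm above the case's top; z up, x along the bar to the end with the index mark
- bar_centre (a point): centre of the dial's bar, on the axis, 26 mm above the case's top. The dial turns with even friction (0.09 N m, 3 N at the bar's end), stays where left, slips off if pulled up with 4 N. Stops 2.6 rad either side of the case's +x: it cannot pass through the side facing the robot. It starts pointing left or towards the robot's left; turn it clockwise from above by 0.8 to 4 rad; an overshoot may be pushed back
- index_mark (a point): outer end of the dial's white index mark (3.4 mm wide white line along one half of the bar's top and out past the skirt): 59 mm from the dial's axis in the dial's +x direction, 15 mm above the case's top
- red_line (a point): inner end of the red scale line (3.4 mm wide, 24 mm long, radial): 59 mm from the dial's axis, 4 mm above the case's top. It is painted flat and cannot be moved by touch
- switch (a joint): output switch lever, rad: 0 off (leaning towards the robot, case -x), 1.0 fully on (leaning away, case +x), upright at 0.5. It stays where it is left and takes about 1.5 N at the ball; hinge along the case's y, 7 mm above the case's top
- switch_tip (a point): centre of the orange ball (26 mm across) on the end of the output switch's 10 mm thick steel lever, 50 mm from its hinge; about 51 mm above the case's top at either end of its swing (24 mm to either side of the hinge), 57 mm when upright. The black switch block below stands 10 mm above the case's top, 70 mm (x) by 50 mm (y)
- cup: small open white plastic cup, 44 mm wide, 36 mm tall, standing loose on the transformer's top, leave alone. Origin at its underside
- tin: small round aluminium tin, 42 mm wide, 22 mm tall, standing loose on the transformer's top, leave alone. Origin at its underside
- spool: green spool of bare wire, 84 mm wide, 76 mm tall, standing on the bench, leave alone. Origin at its underside
- pliers: pliers with one red and one blue handle, about 160 mm long, 12 mm tall, lying on the bench, leave alone. Origin at its underside
- board: small tan circuit board, 50 x 70 mm, 13 mm tall with its parts, lying on the bench, leave alone. Origin at its underside
- pencil: yellow pencil, 150 mm long, lying on the bench, leave alone. Origin at its underside
- module: red plastic strip, 18 x 90 mm, 18 mm tall, lying on the bench, leave alone. Origin at its underside

How it is judged:
By the outcome, as a careful person would: the job done as asked, in the order asked, and still so for the second after the job is handed in, with the robot touching nothing.
It also fails if it takes over 51 s, if anything falls off the work surface, if the arm or the gripper's body presses on something with over 40 N, if the wrist force passes 120 N, or if a joint passes its speed limit or range.

## Working session

There is one attempt and no reset: what is moved stays moved. The work goes in short steps, Python scripts to look and compute and a tool call to move; the robot and the scene stay as the last step left them, time stands still between calls to the robot, and variables do not carry over. Pictures are saved under pics/ and viewed, at most 10 in all, crops included, and the job is handed in when it is done.

Besides the shell and the picture viewer there is one more tool, called as name(argument=value, ...), one argument or row to a line, values as JSON. apply_moves: Moves the arm, as the interface text tells. Its arguments: {"type":"object","properties":{"series":{"type":"array","items":{"type":"array"}},"squeeze":{"type":"number"}},"required":["series"]}

```bash
mkdir -p pics; ls; python3 - <<'E'
from bench import status, snapshot
import cv2,pickle
print(status.observe())
for n in("top","scene"):
    s=snapshot(n); pickle.dump(s,open(n+".pkl","wb")); cv2.imwrite(f"pics/{n}0.png",s["img"][:,:,::-1])
    print(n,s["intrinsics"].tolist(),s["rvec"],s["tvec"])
E
```

```text
pics
{'time_s': 0.0, 'q': array([ 1.02166926e+00,  2.63506271e-01, -4.89474988e-02,  1.25939275e+00,
       -4.08933055e-06,  1.41550534e+00]), 'joint_vel': array([ 0.00052504,  0.00215027, -0.00015745,  0.00189677, -0.00010151,
        0.0015076 ]), 'effort': array([ 4.18348427e-03, -6.37608290e+01,  3.84564292e+01,  1.35912752e-02,
        2.86340601e-04, -7.73834159e-06]), 'eef_pos': array([0.20131457, 0.48456691, 0.23082985]), 'tcp_rot': array([-3.14055447e+00, -1.58390055e-04,  2.74775650e+00]), 'contact_force': array([-0.52992148, -0.16360471, -0.83832513]), 'ft_torque': array([ 0.03647336, -0.00961334, -0.01616917]), 'gripper_force': 0.0, 'gripper_width': 0.9965304568350337}
top [[446.93326542847666, 0.0, 282.267873872078], [0.0, 446.93326542847666, 205.93420951876124], [0.0, 0.0, 1.0]] [ 2.16642776 -2.11216868  0.16852306] [0.01346583 0.58915639 1.05343074]
scene [[381.45435764398667, 0.0, 275.91835631273256], [0.0, 381.45435764398667, 213.7375234714059], [0.0, 0.0, 1.0]] [ 1.07498535  2.48297878 -0.93249755] [ 0.36483744 -0.26445015  1.17406   ]
```

View pics/top0.png

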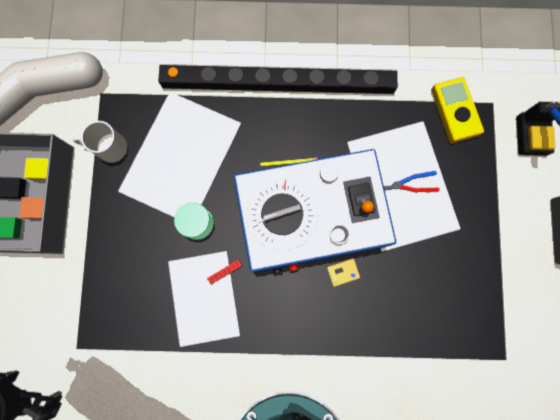

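View pics/scene0.png

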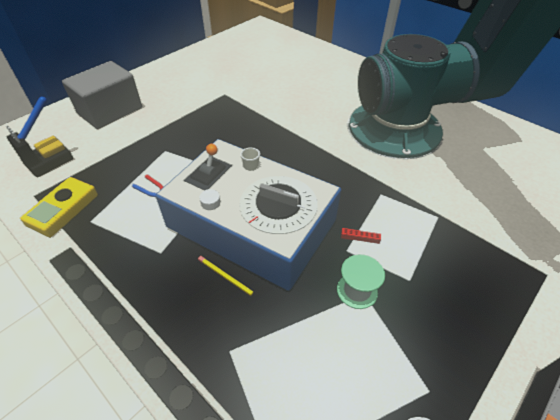

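The top view shows the dial at about (282,214), the red line at about (285,185), the orange ball at (368,207), the tin at (330,173) and the cup at (339,235). The bar is roughly horizontal, with its mark to the left. Next I measure these.

```bash
cat > h.py <<'E'
import numpy as np,cv2
def ray(s,uv,z):
    R=cv2.Rodrigues(s["rvec"])[0];K=s["intrinsics"]
    uv=np.atleast_2d(np.array(uv,float))
    d=(R.T@np.linalg.inv(K)@np.c_[uv,np.ones(len(uv))].T).T;c=-R.T@np.asarray(s["tvec"]).ravel()
    return c+d*((z-c[2])/d[:,2])[:,None]
def pix(s,P):
    return cv2.projectPoints(np.atleast_2d(np.array(P,float)),s["rvec"],s["tvec"],s["intrinsics"],None)[0][:,0]
def mask(s,f,box):
    m=np.zeros(s["img"].shape[:2],bool);x0,y0,x1,y1=box
    r,g,b=[s["img"][...,i].astype(int) for i in range(3)]
    m[y0:y1,x0:x1]=f(r,g,b)[y0:y1,x0:x1]
    v,u=np.nonzero(m);return np.c_[u,v]
E
python3 - <<'E'
from h import *;import pickle
s=pickle.load(open("top.pkl","rb"))
# case outline: blue rim -> top
hsv=cv2.cvtColor(s["img"],cv2.COLOR_RGB2HSV)
P=mask(s,lambda r,g,b:(b>r+40)&(b>g+25),(228,140,403,280))
W=ray(s,P,0.12)
rc=cv2.minAreaRect(W[:,:2].astype(np.float32)*1000);print("case",rc)
# grey top: bright pixels hull
B=mask(s,lambda r,g,b:(r>150),(240,152,395,268))
m=np.zeros((420,560),np.uint8);m[B[:,1],B[:,0]]=255
c=max(cv2.findContours(m,0,1)[0],key=cv2.contourArea)[:,0]
print("top",cv2.minAreaRect(ray(s,c,.12)[:,:2].astype(np.float32)*1000))
D=mask(s,lambda r,g,b:(r<70)&(b<70),(255,185,310,240));
hull=cv2.convexHull(D.astype(np.float32));print("skirt px",cv2.minEnclosingCircle(hull), ray(s,cv2.minEnclosingCircle(hull)[0],.134))
R=mask(s,lambda r,g,b:(r>g+60)&(r>b+60),(270,170,300,200));print("red",len(R),ray(s,R,.123)[:,:2].round(3).tolist())
O=mask(s,lambda r,g,b:(r>180)&(g<160)&(b<90),(350,190,385,225));print("ball",O.mean(0),ray(s,O.mean(0),.171))
im=s["img"][165:275,235:400];cv2.imwrite("pics/crop.png",cv2.resize(im,None,fx=4.8,fy=4.8,interpolation=cv2.INTER_CUBIC)[:,:,::-1])
E
```

```text
case ((552.218505859375, -71.79180908203125), (281.41314697265625, 383.84600830078125), 12.259078979492188)
top ((573.6251220703125, -44.272918701171875), (219.07675170898438, 328.7604675292969), 12.251487731933594)
skirt px ((282.5, 216.0), 18.500099182128906) [[0.55177953 0.02711546 0.134     ]]
red 15 [[0.637, 0.023], [0.635, 0.023], [0.633, 0.023], [0.63, 0.023], [0.628, 0.026], [0.628, 0.023], [0.625, 0.025], [0.625, 0.023], [0.623, 0.025], [0.623, 0.023], [0.621, 0.025], [0.621, 0.023], [0.618, 0.025], [0.618, 0.023], [0.616, 0.025]]
ball [367.54320988 205.64197531] [[ 0.5742532  -0.15765542  0.171     ]]
```

View pics/crop.png

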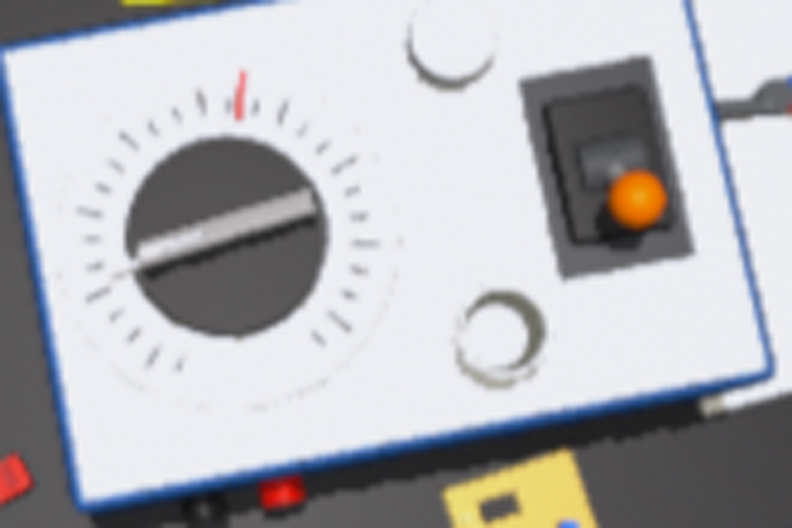

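The crop shows the mark tip at about (120,273) and the red line from (241,70) to (238,120). The dial centre is at about (227,236), the cup at (500,335) and the tin at (450,45). The mark sits at about 109° in world axes and red at about -4°, so the dial has to turn clockwise by about 113°. The case yaw is about 12°. I'm moving to behind the bar's mark end, staying high.

apply_moves(
  series=[
    [0,[-2.87,-1.77,0],[0,0,0]],
    [0,[-2.87,-1.77,0],[0,0,0]],
    [0,[-2.87,-1.77,0],[0,0,0]],
    [0,[-2.87,-1.77,0],[0,0,0]],
    [0,[-2.87,-1.77,0],[0,0,0]],
    [0,[-2.87,-1.77,0],[0,0,0]],
    [0,[-2.87,-1.77,0],[0,0,0]],
    [0,[-2.87,-1.77,0],[0,0,0]],
  ],
  squeeze=20,
)

```text
time_s: 0.77
eef_pos: [0.3596, 0.2644, 0.2312]
tcp_rot: [-3.141, -0.0, 2.748]
contact_force: [0.1, 0.7, 0.5]
gripper_width: -0.002
gripper_force: 0.0
```

apply_moves(
  series=[
    [0,[-2.87,-1.77,0],[0,0,0]],
    [0,[-2.87,-1.77,0],[0,0,0]],
    [0,[-2.87,-1.77,0],[0,0,0]],
    [0,[-2.87,-1.77,0],[0,0,0]],
    [0,[-2.87,-1.77,0],[0,0,0]],
    [0,[-2.87,-1.77,0],[0,0,0]],
    [0,[-2.87,-1.77,0],[0,0,0]],
    [0,[-2.87,-1.77,0],[0,0,0]],
  ],
)

```text
time_s: 1.43
eef_pos: [0.5174, 0.0455, 0.2311]
tcp_rot: [-3.142, -0.0, 2.748]
contact_force: [0.7, 0.4, 0.5]
gripper_width: 0.002
gripper_force: 0.0
```

apply_moves(
  series=[
    [0,[0,0,0],[0,0,-6]],
    [0,[0,0,0],[0,0,-6]],
    [0,[0,0,0],[0,0,-6]],
    [0,[0,0,0],[0,0,-6]],
    [0,[0,0,0],[0,0,-6]],
    [0,[0,0,0],[0,0,-6]],
    [0,[0,0,0],[0,0,-6]],
    [0,[0,0,0],[0,0,0]],
  ],
)

```text
time_s: 2.1
eef_pos: [0.5167, 0.0471, 0.231]
tcp_rot: [3.141, -0.0, -2.797]
contact_force: [-0.8, 0.0, -0.0]
gripper_width: -0.001
gripper_force: 0.0
```

```bash
python3 - <<'E'
from bench import status, snapshot
import cv2,pickle
o=status.observe();s=snapshot("wrist");pickle.dump((o,s),open("w1.pkl","wb"))
cv2.imwrite("pics/w1.png",s["img"][:,:,::-1])
print(o["time_s"],o["eef_pos"],o["tcp_rot"],o["q"],o["gripper_width"]);print(s["tool_from_camera"].round(3),s["intrinsics"][0,0])
E
```

```text
2.1 [0.51669533 0.04709443 0.23104007] [ 3.14137453e+00 -4.95031044e-04 -2.79744958e+00] [-6.62569540e-02  2.52959616e-01 -6.31857028e-02  1.25519196e+00
  2.50412608e-06 -4.10399978e-01] -0.000989471110682906
[[ 0.001 -0.958 -0.287  0.073]
 [ 1.     0.001 -0.     0.   ]
 [ 0.    -0.287  0.958 -0.144]
 [ 0.     0.     0.     1.   ]] 332.0954525963874
```

View pics/w1.png

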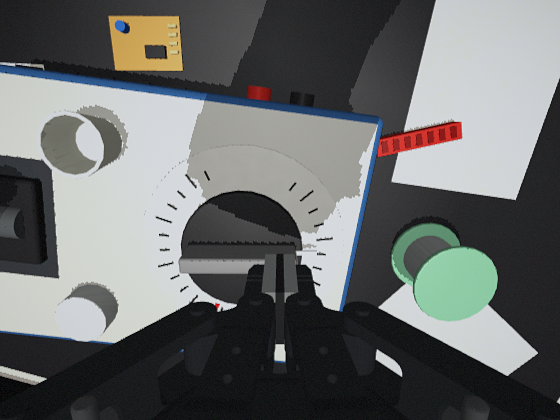

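The wrist view shows the bar from (180,265) to (300,258), the white mark end at about (316,250), and the skirt spanning x 181–302 with its top at y 190. The closed fingertips are at about (280,255). I'll check the axis estimate from it.

```bash
cat >> h.py <<'E'
from scipy.spatial.transform import Rotation as Ro
def wray(o,s,uv,z):
    T=np.eye(4);T[:3,:3]=Ro.from_euler("xyz",o["tcp_rot"]).as_matrix();T[:3,3]=o["eef_pos"]
    T=T@s["tool_from_camera"];uv=np.atleast_2d(np.array(uv,float))
    d=(T[:3,:3]@np.linalg.inv(s["intrinsics"])@np.c_[uv,np.ones(len(uv))].T).T
    return T[:3,3]+d*((z-T[2,3])/d[:,2])[:,None]
E
python3 - <<'E'
from h import *;import pickle
o,s=pickle.load(open("w1.pkl","rb"))
W=wray(o,s,[(181,250),(302,240),(242,190),(200,207),(285,207)],.134)[:,:2]
A=np.c_[2*W,np.ones(5)];x=np.linalg.lstsq(A,(W**2).sum(1),rcond=None)[0];c=x[:2]
print("axis",c,"r",np.sqrt(x[2]+c@c))
m=wray(o,s,[(318,249)],.135)[0,:2]-c;print("mark",m,np.degrees(np.arctan2(m[1],m[0])))
b=wray(o,s,[(180,260),(300,247)],.16)[:,:2];print("bar",b)
r=wray(o,s,[(217,307)],.124)[0,:2]-c;print("red in",r,np.hypot(*r),np.degrees(np.arctan2(r[1],r[0])))
E
```

```text
axis [0.55592066 0.03060715] r 0.047781773749165465
mark [-0.02112419  0.05524791] 110.92449495314851
bar [[ 0.56656494 -0.00947582]
 [ 0.52855188  0.06685741]]
red in [ 0.06282909 -0.0039138 ] 0.0629508733711432 -3.564508630852757
```

apply_moves(
  series=[
    [0,[0,0,2.15],[0,0,0]],
    [0,[0,0,2.15],[0,0,0]],
    [0,[0,0,2.15],[0,0,0]],
    [0,[0,0,2.15],[0,0,0]],
    [0,[0,0,0],[0,0,0]],
    [0,[0,0,0],[0,0,0]],
  ],
)

```text
time_s: 2.65
eef_pos: [0.5163, 0.0471, 0.1451]
tcp_rot: [3.141, -0.002, -2.805]
contact_force: [-0.0, -0.2, 0.1]
gripper_width: 0.002
gripper_force: 0.0
```

apply_moves(
  series=[
    [0,[-0.35,0,0],[0,0,0]],
    [0,[-0.35,0,0],[0,0,0]],
    [0,[-0.35,0,0],[0,0,0]],
    [0,[-0.25,0,0],[0,0,0]],
    [0,[-0.154,0.085,0],[0,0,3]],
    [0,[-0.154,0.085,0],[0,0,3]],
    [0,[-0.154,0.085,0],[0,0,3]],
    [0,[-0.154,0.085,0],[0,0,3]],
  ],
)

```text
time_s: 3.32
eef_pos: [0.5342, 0.0564, 0.1456]
tcp_rot: [-3.142, -0.0, -3.015]
contact_force: [-2.2, 0.9, 1.6]
gripper_width: 0.005
gripper_force: 1.5
```

apply_moves(
  series=[
    [0,[-0.154,0.085,0],[0,0,3]],
    [0,[-0.154,0.085,0],[0,0,3]],
    [0,[-0.154,0.085,0],[0,0,3]],
    [0,[-0.154,0.085,0],[0,0,3]],
    [0,[-0.154,0.085,0],[0,0,3]],
    [0,[-0.154,0.085,0],[0,0,3]],
    [0,[-0.154,0.085,0],[0,0,3]],
    [0,[-0.154,0.085,0],[0,0,3]],
  ],
)

```text
time_s: 3.98
eef_pos: [0.5467, 0.0629, 0.1455]
tcp_rot: [3.141, -0.001, 2.85]
contact_force: [-3.1, 3.7, 1.2]
gripper_width: -0.001
gripper_force: 1.7
```

apply_moves(
  series=[
    [0,[-0.154,0.085,0],[0,0,3]],
    [0,[-0.154,0.085,0],[0,0,3]],
    [0,[-0.154,0.085,0],[0,0,3]],
    [0,[-0.154,0.085,0],[0,0,3]],
    [0,[-0.154,0.085,0],[0,0,3]],
    [0,[-0.154,0.085,0],[0,0,3]],
    [0,[-0.154,0.085,0],[0,0,3]],
    [0,[-0.154,0.085,0],[0,0,3]],
  ],
)

```text
time_s: 4.65
eef_pos: [0.5609, 0.0635, 0.1456]
tcp_rot: [3.141, -0.001, 2.431]
contact_force: [-1.0, 4.4, -0.5]
gripper_width: 0.002
gripper_force: 1.8
```

apply_moves(
  series=[
    [0,[-0.154,0.085,0],[0,0,3]],
    [0,[-0.154,0.085,0],[0,0,3]],
    [0,[-0.154,0.085,0],[0,0,3]],
    [0,[-0.154,0.085,0],[0,0,3]],
    [0,[-0.154,0.085,0],[0,0,3]],
    [0,[-0.154,0.085,0],[0,0,3]],
    [0,[-0.154,0.085,0],[0,0,3]],
    [0,[0,0,0],[0,0,0]],
  ],
)

```text
time_s: 5.32
eef_pos: [0.5728, 0.059, 0.1456]
tcp_rot: [3.14, -0.0, 2.065]
contact_force: [1.1, 3.9, 1.0]
gripper_width: 0.001
gripper_force: 1.3
```

```bash
python3 - <<'E'
from bench import status, snapshot
import cv2,pickle
import numpy as np
o=status.observe();s=snapshot("wrist");t=snapshot("scene");pickle.dump((o,s,t),open("w2.pkl","wb"))
im=np.hstack([s["img"][80:420,100:480],cv2.resize(t["img"][150:260,210:346],(420,340),interpolation=cv2.INTER_CUBIC)])
cv2.imwrite("pics/w2.png",im[:,:,::-1])
print(o["time_s"],o["eef_pos"],o["tcp_rot"])
E
```

```text
5.3167 [0.5728052  0.05896657 0.14560292] [ 3.14045374e+00 -4.62540542e-04  2.06478973e+00]
```

View pics/w2.png

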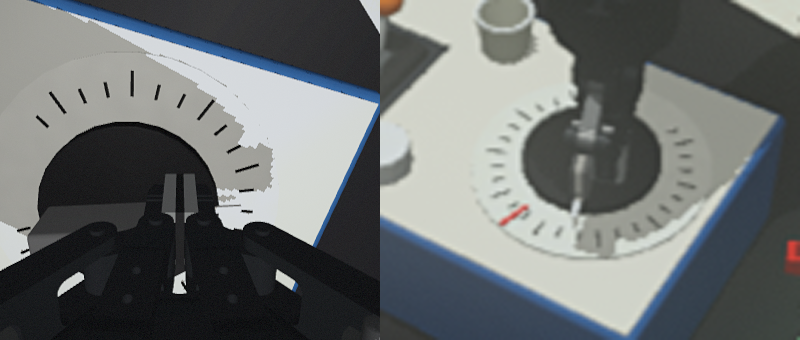

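The mark tip shows at about (225,197) in the wrist half of the picture. In the scene half it is at about (577,220), with the red line from (500,223) to (527,207). Next I measure both angles.

```bash
python3 - <<'E'
from h import *;import pickle
o,s,t=pickle.load(open("w2.pkl","rb"));c=np.array([.556,.0305])
an=lambda v:(np.degrees(np.arctan2(v[:,1],v[:,0])).round(1).tolist(),np.hypot(v[:,0],v[:,1]).round(4).tolist())
f=lambda u,v:(210+(u-380)/3.088,150+v/3.09)
print("scene mark",an(ray(t,[f(577,221)],.135)[:,:2]-c))
R=mask(t,lambda r,g,b:(r>g+45)&(r>b+45),(240,205,268,228));w=ray(t,R,.123)[:,:2];print("red",len(R),an(w.mean(0)[None]-c))
print("wrist mark",an(wray(o,s,[(322,277),(340,278)],.135)[:,:2]-c))
k=s["img"][255:300,300:350].astype(int).sum(2);print(k[::3,::4])
E
```

```text
scene mark ([33.6], [0.0641])
red 20 ([-5.5], [0.0706])
wrist mark ([37.4, 35.4], [0.0507, 0.0598])
[[ 89  88  78 447 477 477 479 479 476 476 478 473 477]
 [ 85  72  88  59 482 480 478 476 478 474 471 473 475]
 [ 74  74  77  34 484 476 477 479 475 474 473 474 472]
 [ 54  76  80  84 503 479 479 475 471 473 471 471 472]
 [ 65  64  74  85 291 471 468 474 471 471 469 477 481]
 [ 67  61  64  81 224 660 574 659 579 659  86  40  48]
 [ 64  61  73  91 111 653 653 651 655 650 614 668 658]
 [ 96  89  87  79  66 601 466 600 467 657 650 650 648]
 [ 90  97  94  76  68 469 474 467 569 654 647 650 647]
 [ 69  61  53  65  63 659 575 655 652 651 653 648 644]
 [ 61  71  67  61  98 521 440 436 364 282 374 648 646]
 [ 64  65  55  50 619 659 659 657 656 654 656 661 658]
 [ 72  61  67  65 684 651 652 649 648 651 582  19  24]
 [ 73  74  46  58  94 653 647 649 649 650 649 659 578]
 [ 67  66  62  70  55 670 650 646 648 646 648 647 647]]
```

apply_moves(
  series=[
    [0,[-0.154,0.085,0],[0,0,3]],
    [0,[-0.154,0.085,0],[0,0,3]],
    [0,[-0.154,0.085,0],[0,0,3]],
    [0,[-0.154,0.085,0],[0,0,3]],
    [0,[-0.154,0.085,0],[0,0,3]],
    [0,[-0.154,0.085,0],[0,0,3]],
    [0,[-0.154,0.085,0],[0,0,3]],
    [0,[-0.154,0.085,0],[0,0,3]],
  ],
)

```text
time_s: 6.08
eef_pos: [0.5829, 0.0492, 0.1456]
tcp_rot: [3.14, -0.0, 1.648]
contact_force: [2.5, 3.9, 0.7]
gripper_width: 0.002
gripper_force: 2.0
```

apply_moves(
  series=[
    [0,[-0.154,0.085,0],[0,0,3]],
    [0,[-0.154,0.085,0],[0,0,3]],
    [0,[0,0,0],[0,0,0]],
    [0,[0,0,0],[0,0,0]],
    [0,[0.4,0,0],[0,0,0]],
    [0,[0.4,0,0],[0,0,0]],
    [0,[0.4,0,0],[0,0,0]],
    [0,[0,0,0],[0,0,0]],
  ],
)

```text
time_s: 6.75
eef_pos: [0.5843, 0.0587, 0.1452]
tcp_rot: [-3.141, 0.0, 1.545]
contact_force: [1.3, -0.1, 1.0]
gripper_width: 0.0
gripper_force: 0.0
```

apply_moves(
  series=[
    [0,[0,0,-2.15],[0,0,0]],
    [0,[0,0,-2.15],[0,0,0]],
    [0,[0,0,-2.15],[0,0,0]],
    [0,[0,0,-2.15],[0,0,0]],
    [0,[-3,0,0],[0,0,0]],
    [0,[-3,0,0],[0,0,0]],
    [0,[-3,0,0],[0,0,0]],
    [0,[0,0,0],[0,0,0]],
  ],
)

```text
time_s: 7.42
eef_pos: [0.582, -0.0359, 0.2312]
tcp_rot: [-3.142, 0.001, 1.541]
contact_force: [-0.2, -1.2, -1.2]
gripper_width: 0.007
gripper_force: 0.0
```

```bash
cat > look.py <<'E'
import sys,cv2,pickle
from bench import status, snapshot
n=sys.argv[1]
o=status.observe();s=snapshot("wrist");pickle.dump((o,s),open(n+".pkl","wb"))
cv2.imwrite(f"pics/{n}.png",s["img"][:,:,::-1])
print(o["time_s"],o["eef_pos"],o["tcp_rot"],o["q"])
E
python3 look.py w3
```

```text
7.4167 [ 0.58196438 -0.03594029  0.23120179] [-3.14151151e+00  1.37687231e-03  1.54118722e+00] [-2.00717087e-01  3.64297107e-01  1.01891986e-01  1.30823672e+00
 -1.37058292e-03  1.39968829e+00]
```

View pics/w3.png

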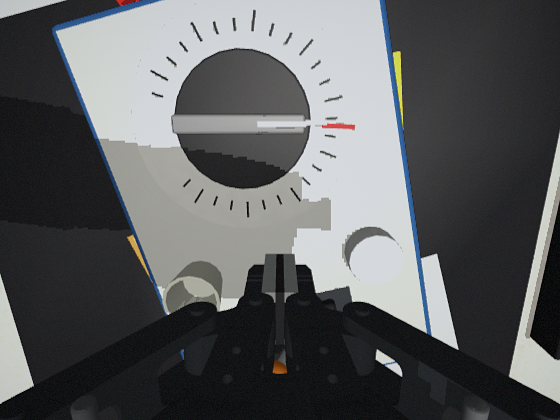

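The mark is now nearly on red: the white mark runs (257,125)–(310,124), the red line (321,125)–(355,127), and the skirt spans x 175–310. I'll compute the angles with parallax included.

```bash
cat > ang.py <<'E'
import sys,pickle
from h import *
o,s=pickle.load(open(sys.argv[1]+".pkl","rb"))
im=s["img"].astype(int);r,g,b=im[...,0],im[...,1],im[...,2]
def circ(W):
    x=np.linalg.lstsq(np.c_[2*W,np.ones(len(W))],(W**2).sum(1),rcond=None)[0];return x[:2],np.sqrt(x[2]+x[:2]@x[:2])
# skirt top edge: dark->light along rays in the unshadowed upper half
u0,v0=map(int,sys.argv[2:4]);E=[]
for a in np.radians(np.r_[-160:-15:6]):
    for k in range(50,80):
        p=(u0+k*np.cos(a),v0+k*np.sin(a))
        if im[int(p[1]),int(p[0])].sum()>400: E.append(p);break
c,rad=circ(wray(o,s,E,.134)[:,:2]);print("axis",c,"r",rad)
A=lambda v:np.degrees(np.arctan2(v[1],v[0]))
w=np.argwhere((r-g>50)&(r-b>50));w=w[(abs(w[:,1]-u0)<125)&(abs(w[:,0]-v0)<60)]
W=wray(o,s,w[:,::-1],.124)[:,:2];d=cv2.fitLine(W.astype(np.float32),2,0,.01,.01).ravel()
print("red n",len(w),"angle about axis",A(W.mean(0)-c),"line dir",A(d[:2]),"r",np.hypot(*(W-c).T).min(),np.hypot(*(W-c).T).max())
def line(f,z,name,lo,hi):
    m=f.copy();q=np.argwhere(m);q=q[(q[:,1]>lo)&(q[:,1]<hi)&(abs(q[:,0]-v0)<20)]
    P=wray(o,s,q[:,::-1],z)[:,:2];d=cv2.fitLine(P.astype(np.float32),2,0,.01,.01).ravel()
    print(name,len(q),"dir",A(d[:2]*np.sign(d[0])),"about axis",A(P.mean(0)-c))
line(im.sum(2)>560,.160,"mark on bar",u0+16,u0+60)
line(im.sum(2)>300,.160,"bar all",u0-60,u0+52)
E
python3 ang.py w3 242 120
```

```text
axis [0.55794277 0.02936117] r 0.04806552512002926
red n 138 angle about axis -3.740319834280276 line dir -3.8104997 r 0.056809470614069386 0.08045923112956142
mark on bar 258 dir -1.6328737 about axis -0.3072715489868746
bar all 2027 dir -1.3162248 about axis 142.85819659456075
```

Red is at -3.8° and the mark at -1.4°, so 2.4° clockwise remains. I'll go back to the same contact and sweep 2.4° more.

apply_moves(
  series=[
    [0,[3,0,0],[0,0,0]],
    [0,[3,0,0],[0,0,0]],
    [0,[3,0,0],[0,0,0]],
    [0,[0,0,2.15],[0,0,0]],
    [0,[0,0,2.15],[0,0,0]],
    [0,[0,0,2.15],[0,0,0]],
    [0,[0,0,2.15],[0,0,0]],
    [0,[0,0,0],[0,0,0]],
  ],
)

```text
time_s: 8.13
eef_pos: [0.5825, 0.0589, 0.1418]
tcp_rot: [-3.136, -0.0, 1.545]
contact_force: [0.7, -0.4, -0.5]
gripper_width: -0.002
gripper_force: 0.0
```

apply_moves(
  series=[
    [0,[-0.4,0,0],[0,0,0]],
    [0,[-0.4,0,0],[0,0,0]],
    [0,[-0.2,0,0],[0,0,0]],
    [0,[-0.2,0,0],[0,0,0]],
    [0,[-0.04,0.02,0],[0,0,0.8]],
    [0,[-0.04,0.02,0],[0,0,0.8]],
    [0,[-0.04,0.02,0],[0,0,0.8]],
    [0,[0,0,0],[0,0,0]],
  ],
)

```text
time_s: 8.8
eef_pos: [0.585, 0.0448, 0.1455]
tcp_rot: [3.141, -0.0, 1.5]
contact_force: [1.7, 3.8, 1.9]
gripper_width: -0.002
gripper_force: 1.7
```

apply_moves(
  series=[
    [0,[0,0,0],[0,0,0]],
    [0,[0,0,0],[0,0,0]],
    [0,[0.4,0,0],[0,0,0]],
    [0,[0.4,0,0],[0,0,0]],
    [0,[0.4,0,0],[0,0,0]],
    [0,[0,0,0],[0,0,0]],
  ],
)

```text
time_s: 9.3
eef_pos: [0.5854, 0.0574, 0.1451]
tcp_rot: [-3.141, 0.0, 1.502]
contact_force: [-0.3, 0.4, 0.0]
gripper_width: -0.001
gripper_force: 0.0
```

apply_moves(
  series=[
    [0,[0,0,-2.15],[0,0,0]],
    [0,[0,0,-2.15],[0,0,0]],
    [0,[0,0,-2.15],[0,0,0]],
    [0,[0,0,-2.15],[0,0,0]],
    [0,[-3,0,0],[0,0,0]],
    [0,[-3,0,0],[0,0,0]],
    [0,[-3,0,0],[0,0,0]],
    [0,[0,0,0],[0,0,0]],
  ],
)

```text
time_s: 9.97
eef_pos: [0.5791, -0.037, 0.2312]
tcp_rot: [-3.141, 0.001, 1.499]
contact_force: [-1.0, -0.1, -1.2]
gripper_width: -0.003
gripper_force: 0.0
```

```bash
python3 look.py w4; python3 ang.py w4 242 120
```

```text
9.9667 [ 0.5790939  -0.03700631  0.231194  ] [-3.14144781e+00  1.36229582e-03  1.49882672e+00] [-2.03530949e-01  3.59432792e-01  9.43011867e-02  1.30562960e+00
 -1.36952398e-03  1.43923506e+00]
axis [0.55785344 0.02924073] r 0.04806484592157804
red n 118 angle about axis -3.5498457496464684 line dir -4.1599016 r 0.06031997147622456 0.08081466060633626
mark on bar 254 dir -3.8770223 about axis -2.794858641448805
bar all 1990 dir -3.9746559 about axis 117.88785679340768
```

View pics/w4.png

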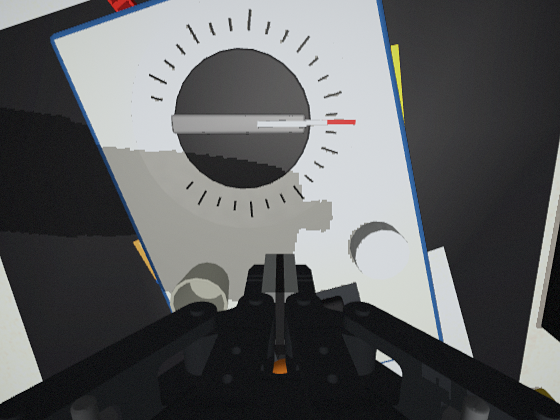

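The mark and the red line now make one straight line at about y=122 in the image, at -3.9° against about -3.8°, so the dial is done. Next I go to the robot's side of the orange ball, high up, turning the tool so its flat side pushes along case +x.

apply_moves(
  series=[
    [0,[-3.25,-0.8,0],[0,0,0]],
    [0,[-3.25,-0.8,0],[0,0,0]],
    [0,[-3.25,-0.8,0],[0,0,0]],
    [0,[-3.25,-0.8,0],[0,0,0]],
    [0,[0,0,0],[0,0,0]],
  ],
)

```text
time_s: 10.43
eef_pos: [0.5373, -0.1641, 0.2311]
tcp_rot: [-3.141, 0.001, 1.499]
contact_force: [-0.0, 0.2, -0.4]
gripper_width: -0.001
gripper_force: 0.0
```

apply_moves(
  series=[
    [0,[0,0,0],[0,0,-6.6]],
    [0,[0,0,0],[0,0,-6.6]],
    [0,[0,0,0],[0,0,-6.6]],
    [0,[0,0,0],[0,0,-6.6]],
    [0,[0,0,0],[0,0,-6.6]],
    [0,[0,0,0],[0,0,-6.6]],
    [0,[0,0,0],[0,0,-6.6]],
    [0,[0,0,0],[0,0,-6.6]],
  ],
)

```text
time_s: 11.1
eef_pos: [0.5386, -0.1596, 0.2312]
tcp_rot: [-3.142, -0.0, 2.43]
contact_force: [-0.3, 0.7, 0.7]
gripper_width: 0.001
gripper_force: 0.0
```

apply_moves(
  series=[
    [0,[0,0,0],[0,0,-6.6]],
    [0,[0,0,0],[0,0,-6.6]],
    [0,[0,0,0],[0,0,-6.6]],
    [0,[0,0,0],[0,0,-6.6]],
    [0,[0,0,0],[0,0,-6.6]],
    [0,[0,0,0],[0,0,-6.6]],
    [0,[0,0,0],[0,0,-6.6]],
    [0,[0,0,0],[0,0,-6.6]],
  ],
)

```text
time_s: 11.77
eef_pos: [0.5386, -0.1596, 0.2312]
tcp_rot: [3.141, -0.0, -2.932]
contact_force: [0.8, -0.6, -1.1]
gripper_width: 0.002
gripper_force: 0.0
```

apply_moves(
  series=[
    [0,[0,0,0],[0,0,0]],
  ],
)

```text
time_s: 11.85
eef_pos: [0.5386, -0.1597, 0.2312]
tcp_rot: [3.141, -0.0, -2.932]
contact_force: [-0.5, 0.2, 0.4]
gripper_width: 0.003
gripper_force: 0.0
```

```bash
python3 look.py w5; python3 - <<'E'
from h import *;import pickle
s=pickle.load(open("top.pkl","rb"));c=ray(s,[(339.2,234.8),(330,173)],[.15][0]);print(c)
E
```

```text
11.85 [ 0.5386034  -0.15968049  0.23119929] [ 3.14136956e+00 -2.43945106e-04 -2.93214436e+00] [-4.33282870e-01  3.27076310e-01  4.48292209e-02  1.28887822e+00
  3.23602315e-05 -6.42731139e-01]
[[ 0.51099852 -0.09888775  0.15      ]
 [ 0.65004547 -0.07742804  0.15      ]]
```

View pics/w5.png

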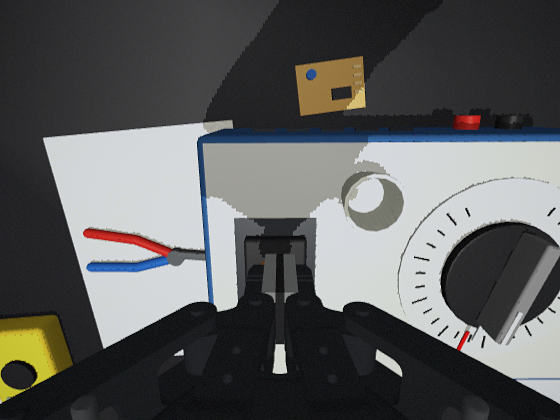

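The view shows the tool over the switch block at (275,250), with the cup clear at (373,200) and the dial mark still on red at (467,335). I shift 4.5 mm sideways, descend to ball height and push along case +x.

apply_moves(
  series=[
    [0,[0,-0.45,0],[0,0,0]],
    [0,[0,0,1.75],[0,0,0]],
    [0,[0,0,1.75],[0,0,0]],
    [0,[0,0,1.75],[0,0,0]],
    [0,[0,0,1.75],[0,0,0]],
    [0,[0,0,0],[0,0,0]],
    [0,[-0.4,0,0],[0,0,0]],
    [0,[-0.4,0,0],[0,0,0]],
  ],
)

```text
time_s: 12.57
eef_pos: [0.5479, -0.1635, 0.1624]
tcp_rot: [-3.141, 0.001, -2.94]
contact_force: [-0.3, -0.5, -0.4]
gripper_width: 0.005
gripper_force: 0.0
```

apply_moves(
  series=[
    [0,[-0.4,0,0],[0,0,0]],
    [0,[-0.4,0,0],[0,0,0]],
    [0,[-0.4,0,0],[0,0,0]],
    [0,[-0.4,0,0],[0,0,0]],
    [0,[-0.4,0,0],[0,0,0]],
    [0,[-0.4,0,0],[0,0,0]],
    [0,[-0.4,0,0],[0,0,0]],
    [0,[-0.4,0,0],[0,0,0]],
  ],
)

```text
time_s: 13.23
eef_pos: [0.579, -0.1568, 0.1612]
tcp_rot: [3.142, 0.0, -2.938]
contact_force: [-0.9, -0.8, 1.3]
gripper_width: -0.003
gripper_force: 0.8
```

apply_moves(
  series=[
    [0,[-0.4,0,0],[0,0,0]],
    [0,[-0.4,0,0],[0,0,0]],
    [0,[-0.4,0,0],[0,0,0]],
    [0,[-0.3,0,0],[0,0,0]],
    [0,[0,0,0],[0,0,0]],
  ],
)

```text
time_s: 13.65
eef_pos: [0.5938, -0.1537, 0.161]
tcp_rot: [3.141, 0.0, -2.938]
contact_force: [-0.5, -0.2, -0.1]
gripper_width: -0.004
gripper_force: 0.0
```

apply_moves(
  series=[
    [0,[-0.2,0,0],[0,0,0]],
    [0,[-0.2,0,0],[0,0,0]],
    [0,[0,0,0],[0,0,0]],
  ],
)

```text
time_s: 13.9
eef_pos: [0.5973, -0.1531, 0.1612]
tcp_rot: [3.142, -0.0, -2.939]
contact_force: [-1.0, 0.2, -0.7]
gripper_width: -0.003
gripper_force: 0.3
```

apply_moves(
  series=[
    [0,[-0.2,0,0],[0,0,0]],
    [0,[0,0,0],[0,0,0]],
  ],
)

```text
time_s: 14.07
eef_pos: [0.598, -0.1529, 0.1611]
tcp_rot: [-3.141, -0.003, -2.939]
contact_force: [-8.6, -2.7, 2.3]
gripper_width: 0.001
gripper_force: 4.6
```

apply_moves(
  series=[
    [0,[-0.2,0,0],[0,0,0]],
    [0,[0,0,0],[0,0,0]],
  ],
)

```text
time_s: 14.23
eef_pos: [0.5983, -0.1527, 0.161]
tcp_rot: [-3.141, -0.006, -2.939]
contact_force: [-20.1, -5.3, 7.3]
gripper_width: -0.004
gripper_force: 10.5
```

The lever is hard against its stop (20 N). I back off, rise, and retreat toward the robot for a last look.

apply_moves(
  series=[
    [0,[0.8,0,0],[0,0,0]],
    [0,[0.8,0,0],[0,0,0]],
    [0,[0,0,-2.5],[0,0,0]],
    [0,[0,0,-2.5],[0,0,0]],
    [0,[0,0,-2.5],[0,0,0]],
    [0,[0,0,-2.5],[0,0,0]],
    [0,[3,0,0],[0,0,0]],
    [0,[3,0,0],[0,0,0]],
  ],
)

```text
time_s: 14.9
eef_pos: [0.5274, -0.168, 0.2625]
tcp_rot: [-3.139, 0.003, -2.937]
contact_force: [-0.3, -0.5, -0.0]
gripper_width: -0.002
gripper_force: 0.0
```

apply_moves(
  series=[
    [0,[3,-3,0],[0,0,0]],
    [0,[3,-3,0],[0,0,0]],
    [0,[2,-3,0],[0,0,0]],
    [0,[0,-3,0],[0,0,0]],
    [0,[0,-3,0],[0,0,0]],
    [0,[0,0,0],[0,0,0]],
    [0,[0,0,0],[0,0,0]],
  ],
)

```text
time_s: 15.48
eef_pos: [0.4792, -0.3306, 0.2609]
tcp_rot: [3.141, 0.0, -2.94]
contact_force: [0.6, -0.2, -0.4]
gripper_width: 0.001
gripper_force: 0.0
```

```bash
python3 - <<'E'
from bench import status, snapshot
from h import *
o=status.observe();print(o["time_s"],o["eef_pos"],o["joint_vel"].round(3))
a=snapshot("top");b=snapshot("scene")
O=mask(a,lambda r,g,b:(r>180)&(g<160)&(b<90),(350,170,385,225));print("ball",O.mean(0),ray(a,O.mean(0),.171))
f=lambda i,x0,y0,x1,y1:cv2.resize(i[y0:y1,x0:x1],(400,300),interpolation=cv2.INTER_CUBIC)
cv2.imwrite("pics/end.png",np.hstack([f(a["img"],235,150,401,275),f(b["img"],150,135,350,285)])[:,:,::-1])
E
```

```text
15.4833 [ 0.47915466 -0.33063678  0.26090778] [ 0.033 -0.026 -0.027  0.004  0.003  0.009]
ball [362.8        184.41176471] [[ 0.6212213  -0.14745898  0.171     ]]
```

View pics/end.png

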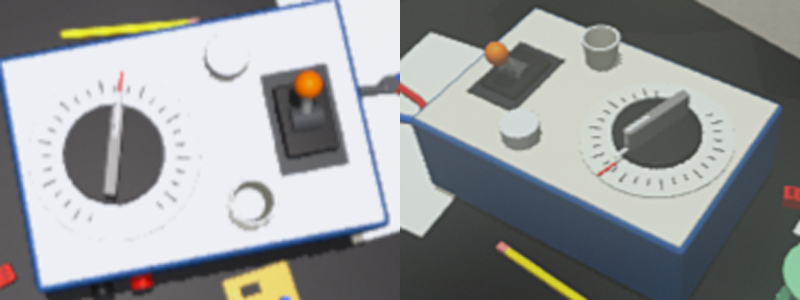

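The ball is at (308,84) in the top view, leaning away, and it measures at the expected end position. The mark runs straight into the red line at (121,85), and the cup and tin are where they were. I'm handing in.

```bash
python3 -c "
from bench import manip;print(manip.sign_off())"
```

```text
the job is handed in; nothing more can be done
None
```

The dial's index mark is on the red line, within about 0.3° as measured, and after that the output switch was pushed fully over to its far stop. The cup and tin stayed where they were, and the job was handed in at about 15.5 s.

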